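Seat a keyed drive shaft in a pump pulley and hold it home

ROBOT

A 7-joint arm with a two-finger parallel gripper is mounted at the origin on the work surface. World frame = base frame: x ahead of the robot, y to its left, z up, the work surface at z = 0. Lengths are in m, angles in rad, forces in N, time in s.
With the tool pointing down it reaches from about 0.4 to 0.85 m from the base axis. Payload 10.4 kg.
Tool frame: the origin (TCP) lies on the centre line of the jaws, within the pads' length; the fingertips stand r.tip_extent ahead of it and the grasp point (between the pads) lies 3 mm ahead of it (r.tip_extent is the distance from the TCP to the fingertips, in m); z points along the fingers, y is the direction in which the jaws open and shut (so a half turn about z gives the same grasp; the last joint's range is limited). The gripper opens to 87 mm and grips with 3 to 60 N. Pads are 19 mm wide; open, the fingers measure 117 mm over their backs; the gripper's body (75 mm by 190 mm) begins 51 mm behind the grasp point.
Start: joints at [1.144, 0.332, -0.065, 1.46, 0.022, 1.35, -0.088], TCP at [0.246, -0.575, 0.245] pointing down, gripper open.
Joint ranges: [-2.6, 2.6], [-0.5, 2.12], [-1.47, 1.34], [0.16, 2.42], [-1.27, 4.41], [0.06, 2.06], [-2.6, 2.6]. Speed limits (rad/s): [2.22, 2.22, 2.79, 2.79, 3.14, 3.14, 3.14].

INTERFACE

Orientations are given as a unit quaternion [x, y, z, w].
In Python, from bench import r gives the robot as it stands. The module is installed in compiled form; this text tells all that it offers.
- The arm moves only by the shell command python3 -m jog 'ROWS' [FORCE]. ROWS is JSON, a list of rows, each a list of 5 numbers: the shift along the tool's x, y, z in cm, then the turn about the tool's z in rad, then the closure, from 0 (fully open) to 1 (shut). A call has exactly 10 rows; each row shifts and turns the pose as measured when the row begins, along the tool's axes as they then stand; what a row does not reach is not made up. A row lasts 1/10 s, in which the tool goes at most 50 mm and 8.59 degrees, less where a joint would pass 70% of its speed; a pose out of reach is approached as far as the arm can. A call with a gripper value outside its range is refused whole. The fingers move at their own pace and stop on an object; FORCE is the grip in N (left out, the last holds). Time passes only in rows, so rows that do not move let the fingers close, or fill a call up. It gives the time, the measured TCP pose, the force and the opening at its end, in the units of the state.
- r.read_state(): the state, without advancing time (a new reading comes with each control period).
- r.camera(name): name is "side" or "top" or "wrist"; returns a dict with "pixels" (400x640x3 uint8, red, green, blue), "fx", "fy", "cx", "cy" (pixels), "camera_from_world" (4x4, takes a point from world to camera coordinates). Camera axes: x right, y up, looking along -z (the intrinsics and any distortion apply to the point x, -y, -z); pixel columns grow to the right and rows downward; lengths in m; the calibration is good to about 2 mm. A picture is of the moment at which its call begins. There is no depth.
- r.close_job(): hands the job in, once; it reports no verdict.
The state is a dict: "time": time; "joint_positions": joint angles; "joint_vel": joint speeds; "joint_torque": joint torques, N m; "ee_pos": TCP position; "eef_rot": TCP orientation; "ft_force": force on the tool from outside, world axes, zero at the start; "torque": the same for the moment, N m; "width": finger opening in m.
Only numpy, scipy, OpenCV 4.12 (cv2) and the standard library are available. Lean on these libraries where they do the work, as an engineer would, in place of code of your own. Each camera call takes 0.05 s, during which the arm holds its last target. There are 200 camera calls.

TASK

Take the shaft that has a key out of the rack and push it into the pulley hub of the pump drive, turning it until the key slips into the keyway, and keep pushing against the sprung seat until the collar is flush on the hub. Finish while still gripping the shaft and holding it down fully home, as if for a colleague to tighten the clamp screw: do not let go. Leave the other two shafts in the rack and do not knock the other things on the bench about.

Things in the scene. Friction and masses are not known exactly. Their poses are not given: they have to be found in the camera images.
- keyed_shaft: shaft with a key, 0.22 to 0.34 kg, hanging upright by its collar in one of the rack's three holes; told from the others by its key and tab. Steel, 18 mm in diameter, reaching 50 mm below a round collar (40 mm diameter, 6 mm thick) that carries a grip. Origin: on the axis at the collar's underside; z up along the shaft, x towards key and tab
- shaft_grip (a point): centre of the keyed shaft's grip, 26 mm above the collar's underside: a grey flat-sided bar, 34 mm long (along x), 14 mm thick (along y: pinch it here) and 40 mm tall, standing on the collar (top 46 mm above the collar's underside). Axes as the shaft's
- shaft_key (a point): lower end of the key, 35 mm below the collar's underside and 10 mm from the axis. The key, 6 mm wide, runs up the shaft's +x side to the collar and stands out to 14 mm from the axis; its lowest 3 mm are a wedge. Right above it a pointer tab, 8 mm wide, sticks out from the collar to 30 mm from the axis, seen from above
- shaft_tip (a point): lower end of the keyed shaft, 50 mm below the collar's underside. The lowest 15 mm are a plain round pilot without key, the last 8 mm tapering to 8 mm diameter
- plain_shaft: same size, bar grip and origin as the keyed shaft, but with neither key nor tab; hangs in the rack, to be left there
- knob_shaft: same shaft and collar, no key or tab, with a round grip 28 mm in diameter and 30 mm tall; hangs in the rack, to be left there
- rack: fixed aluminium rack, a top plate 80 (x) by 270 (y) mm on two end legs, top at 62 mm. Three square holes 31 mm wide lie along its y axis at -90, 0 and +90 mm. Origin: centre of its underside, on the table
- drive_unit: fixed white chassis, 150 (x) by 130 (y) by 25 mm, with an upright toothed pulley in its middle that does not turn: belt flanges 74 mm across up to 56 mm high, and above them a steel hub about 50 mm across with its flat face at 80 mm. Origin: centre of the underside, on the table
- hub_mouth (a point): centre of the bore's mouth in the hub's face, 80 mm above the table; z up, x towards the keyway. Bore 20 mm in diameter; keyway 8 mm wide, out to 15.5 mm from the axis, all the way down. With the key off the keyway, the shaft stops with its collar 35 mm above this point; fully home, the collar's underside lies on the hub's face, the shaft's origin at this point
- sprung_seat (a joint): sprung seat at the bottom of the bore, m pressed down: 0 when free, 0.010 when the shaft is fully home, 0.012 at most. The shaft's tip meets it when the collar is still 10 mm above the hub's face; it pushes up with 4 N at first and 12 N at 10 mm, and lifts the shaft again when let go
- jar: bystander: small amber jar, 48 mm diameter, 55 mm tall; origin at its underside
- wrench: bystander: steel wrench lying flat
- screwdriver: bystander: screwdriver lying flat
- mouse: bystander: white computer mouse, 110 by 60 by 30 mm
- vial_rack: bystander: white block of capped vials, 70 by 110 by 36 mm
There are look-alikes about, which are no part of the job. Leave any brown or red look-alike of the plain_shaft alone.

How it is judged:
On the way, in this order (a step that is already met when the one before it is completed fails the run):
1. the keyed shaft is lifted clear out of the rack in the gripper (z of keyed_shaft in the frame of rack above 0.113 m and contact force between the fingers and keyed_shaft above 1 N), for 0.2 s.
2. the key has slipped into the keyway: the shaft stands upright in the bore, deeper than the key's lower end (horizontal distance between keyed_shaft and hub_mouth below 0.003 m and angle between keyed_shaft's own z axis and vertical below 0.06 rad and z of keyed_shaft in the frame of hub_mouth below 0.03 m), for 0.1 s.
At the end, for the whole second after the job is handed in: The gripper still grips the keyed shaft; its collar's underside is within 2.5 mm of the hub's face, its axis within 3 mm of the bore's and upright within 0.06 rad, the key in the keyway (0.3 rad), the sprung seat held down more than 7.5 mm; the other two shafts hang in the rack (horizontal distance between keyed_shaft and hub_mouth below 0.003 m and angle between keyed_shaft's own z axis and vertical below 0.06 rad and z of keyed_shaft in the frame of hub_mouth below 0.0025 m and value of joint sprung_seat above 0.0075 m and angle between the x axis of keyed_shaft and the x axis of hub_mouth, either way round below 0.3 rad and contact force between the fingers and keyed_shaft above 2 N and z of plain_shaft in the frame of rack between 0.058 and 0.066 m and z of knob_shaft in the frame of rack between 0.058 and 0.066 m); the arm keeps its last pose, push and grip.
It fails at once if another shaft or a bystander is moved more than 30 mm (distance of any of plain_shaft, knob_shaft, jar, wrench, screwdriver, mouse, vial_rack from where it was at the start of the episode above 0.03 m).
It also fails if it takes over 48 s, if anything falls off the work surface, if the arm or the gripper's body presses on something with over 40 N, if the wrist force passes 120 N, or if a joint passes its speed limit or range.

## Working session

There is one attempt and no reset: what is moved stays moved. The work goes in short steps, Python scripts to look and compute and a shell command to move; the robot and the scene stay as the last step left them, time stands still between calls to the robot, and variables do not carry over. Pictures are saved under pics/ and viewed, about 8 in all and at most 12, crops included, and the job is handed in when it is done.

```bash
mkdir -p pics
cat > h.py <<'E'
import numpy as np,cv2
from bench import r
from scipy.spatial.transform import Rotation as R
def snap(cam,name,crop=None,scale=1):
    c=r.camera(cam); im=c["pixels"][:,:,::-1].copy()
    np.savez("pics/"+name+".npz",**{k:c[k] for k in c})
    if crop: u0,v0,u1,v1=crop; im=im[v0:v1,u0:u1]
    if scale!=1: im=cv2.resize(im,None,fx=scale,fy=scale,interpolation=cv2.INTER_CUBIC)
    cv2.imwrite("pics/"+name+".png",im); return c
def load(name): return dict(np.load("pics/"+name+".npz",allow_pickle=True))
def world(c,u,v,z):
    M=np.array(c["camera_from_world"]);d=np.array([(u-c["cx"])/c["fx"],-(v-c["cy"])/c["fy"],-1.])
    Rm=M[:3,:3];o=-Rm.T@M[:3,3];w=Rm.T@d
    return o+w*(z-o[2])/w[2]
def pix(c,p):
    M=np.array(c["camera_from_world"]);q=M[:3,:3]@np.array(p)+M[:3,3]
    return np.array([c["cx"]-c["fx"]*q[0]/q[2],c["cy"]+c["fy"]*q[1]/q[2]])
def tool(dp):
    s=r.read_state(); return R.from_quat(s["eef_rot"]).inv().apply(dp)*100
E
python3 - <<'E'
from h import *
c=snap("top","t0"); print(c.keys(),c["fx"],c["cx"],c["cy"]);print(c["camera_from_world"])
s=snap("side","s0");print(s["camera_from_world"])
st=r.read_state();print(st);print(r.tip_extent, R.from_quat(st["eef_rot"]).as_matrix())
E
```

```text
dict_keys(['pixels', 'fx', 'fy', 'cx', 'cy', 'camera_from_world']) 372.6246913579509 319.0598065418135 190.94347986031596
[[-1.10033931e-02 -9.99937599e-01 -1.92973353e-03  1.49964991e-02]
 [ 9.86661888e-01 -1.11707130e-02  1.62399305e-01 -6.09328855e-01]
 [-1.62410728e-01 -1.17051131e-04  9.86723235e-01 -1.04676846e+00]
 [ 0.00000000e+00  0.00000000e+00  0.00000000e+00  1.00000000e+00]]
[[ 0.96363977 -0.26672218 -0.01605194 -0.58593706]
 [ 0.19573664  0.66373036  0.72190662 -0.17406982]
 [-0.18189434 -0.69879989  0.69180428 -1.53127459]
 [ 0.          0.          0.          1.        ]]
{'time': 0.1, 'joint_positions': array([ 1.14439053,  0.33279613, -0.06467394,  1.46080982,  0.02160927,
        1.34992013, -0.08849897]), 'joint_vel': array([-1.27016910e-03, -4.25515349e-05, -5.38034206e-04, -2.78978442e-03,
        4.84473010e-06, -1.31999266e-03,  1.61807320e-04]), 'joint_torque': array([ 1.91644358e-03, -6.24548435e+01,  2.50402669e-02, -3.90715420e+01,
       -6.14436949e-02,  3.66171263e-02,  5.52356198e-05]), 'ee_pos': array([ 0.24543742, -0.57446069,  0.24386395]), 'eef_rot': array([ 9.79686906e-01,  2.00532251e-01, -1.59605790e-04, -5.98053915e-04]), 'ft_force': array([ 0.63122189, -0.17012869, -0.16463064]), 'torque': array([-0.03290781,  0.00977701, -0.00286083]), 'width': 0.08701918353271158}
0.022 [[ 9.19573582e-01  3.92917450e-01 -5.52585600e-04]
 [ 3.92917832e-01 -9.19572917e-01  1.10779896e-03]
 [-7.28692091e-05 -1.23582339e-03 -9.99999234e-01]]
```

View pics/t0.png

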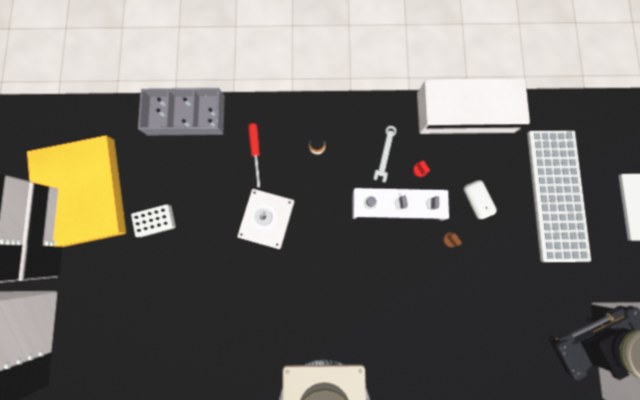

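View pics/s0.png

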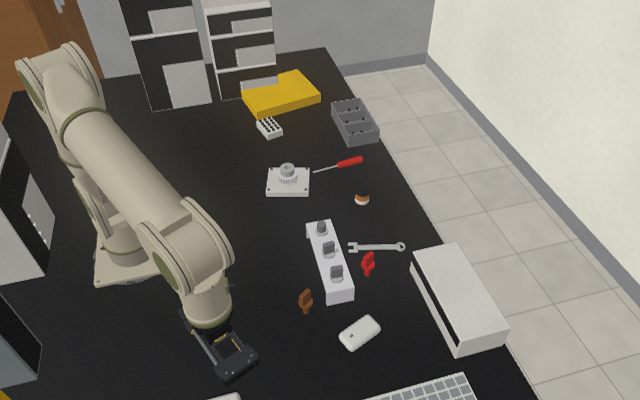

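Run:
```python
from h import *
c=load("t0")
im=c["pixels"][:,:,::-1]
a=cv2.resize(im[180:225,345:455],None,fx=7,fy=7,interpolation=cv2.INTER_CUBIC)
b=cv2.resize(im[185:252,235:300],None,fx=4,fy=4,interpolation=cv2.INTER_CUBIC)
o=np.zeros((600,770,3),np.uint8);o[:315]=a;o[325:325+268,:260]=b
cv2.imwrite("pics/t0z.png",o)
for n,u,v,z in [("knob",371,201,.09),("m",402,201,.1),("r",434,201,.1),("hub",264,216,.08),("rackL",354,190,.062),("rackR",447,190,.062),("brown",452,240,.03),("red",421,169,.03)]: print(n,world(c,u,v,z))
```

```text
knob [ 0.57244446 -0.13797223  0.09      ]
m [ 0.57011504 -0.22311821  0.1       ]
r [ 0.56910865 -0.31242837  0.1       ]
hub [0.53438816 0.16480818 0.08      ]
rackL [ 0.60908538 -0.0935224   0.062     ]
rackR [ 0.6060218 -0.363995   0.062    ]
brown [ 0.46258736 -0.3798544   0.03      ]
red [ 0.6764872 -0.3008411  0.03     ]
```

View pics/t0z.png

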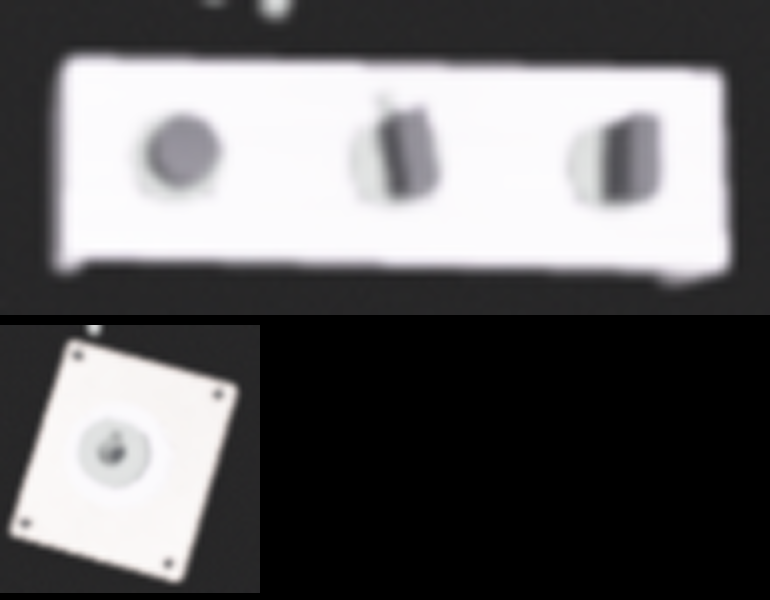

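```bash
python3 -m jog '[[4.5,-2,0,0,0],[4.5,-2,0,0,0],[4.5,-2,0,0,0],[4.5,-2,0,0,0],[4.5,-2,0,0,0],[4.5,-2,0,0,0],[4.5,-2,0,0,0],[4.5,-2,0,0,0],[4.5,-2,0,0.11,0],[0,0,0,0.11,0]]' 25
python3 - <<'E'
from h import *
st=r.read_state();print(st["joint_positions"]);print(R.from_quat(st["eef_rot"]).as_matrix().round(4),tool(np.array([.57,-.225,.244])-st["ee_pos"]))
E
```

```text
time: 1.1
ee_pos: [0.5514, -0.2417, 0.2386]
eef_rot: [0.996, 0.086, -0.003, -0.003]
ft_force: [0.1, 0.1, 0.6]
width: 0.0869
[ 0.58248263  0.30800296 -0.30230431  1.51412363  0.08908049  1.34137824
 -1.12558185]
[[ 0.9851  0.1717 -0.0065]
 [ 0.1718 -0.9851  0.0058]
 [-0.0054 -0.0068 -1.    ]] [ 2.11594407 -1.32725759 -0.54629311]
```

Run:
```python
from h import *
c=snap("wrist","w0");st=r.read_state()
M=np.array(c["camera_from_world"]);print(c["fx"],c["cx"],c["cy"],"cam",-M[:3,:3].T@M[:3,3]);print(M[:3,:3].round(3));print(st["ee_pos"])
print(pix(c,[.57,-.223,.062]))
```

```text
302.09498590035304 321.9047738285633 200.02860226477517 cam [ 0.62655271 -0.22947327  0.37821903]
[[ 0.172 -0.985 -0.007]
 [ 0.946  0.167 -0.277]
 [ 0.274  0.041  0.961]]
[ 0.54947044 -0.2449999   0.23849764]
[308.64968579 166.83600162]
```

View pics/w0.png

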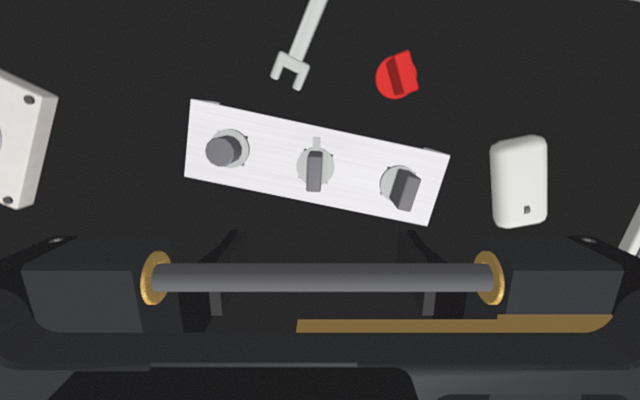

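Run:
```python
from h import *
c=load("w0")
im=c["pixels"][:,:,::-1]
cv2.imwrite("pics/w0z.png",cv2.resize(im[120:210,265:375],None,fx=7,fy=6.6,interpolation=cv2.INTER_CUBIC)[:594])
p=world(c,315.5,167.5,.067);t=world(c,317,138,.066);print(p,t,np.degrees(np.arctan2(*(t-p)[1::-1])))
st=r.read_state();print(st["ee_pos"],tool(p-st["ee_pos"]))
```

```text
[ 0.5714412  -0.23023267  0.067     ] [ 0.60134734 -0.22670583  0.066     ] 6.725855030077093
[ 0.54947044 -0.2449999   0.23849764] [ 2.52642483 -1.01263632 17.13808667]
```

View pics/w0z.png

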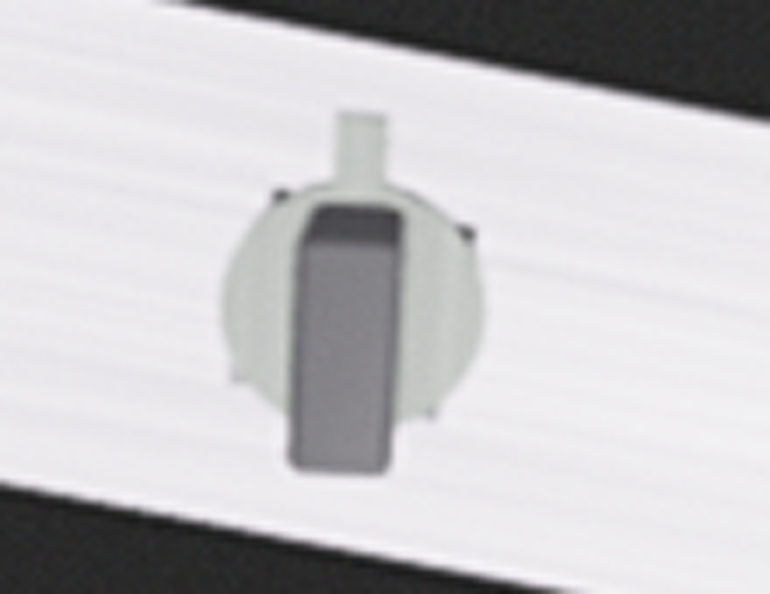

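```bash
python3 -m jog '[[1.3,-0.5,0,0.05,0],[1.3,-0.5,0,0,0],[0,0,3,0,0],[0,0,3,0,0],[0,0,2,0,0],[0,0,1,0,0],[0,0,0,0,0],[0,0,0,0,0],[0,0,0,0,0],[0,0,0,0,0]]'
python3 - <<'E'
from h import *
c=snap("wrist","w1");st=r.read_state();print(st["ee_pos"],R.from_quat(st["eef_rot"]).as_matrix().round(4))
im=c["pixels"][:,:,::-1]
cv2.imwrite("pics/w1.png",cv2.resize(im[100:330,180:460],None,fx=2.6,fy=2.6,interpolation=cv2.INTER_CUBIC))
for q in [[.573,-.230,.068],[.573,-.230,.108],[.603,-.2265,.066]]: print(pix(c,q))
E
```

```text
time: 2.15
ee_pos: [0.5735, -0.2371, 0.1473]
eef_rot: [0.998, 0.062, -0.004, -0.0]
ft_force: [1.1, 0.2, 1.3]
width: 0.0869
[ 0.57360349 -0.2371267   0.14738368] [[ 9.923e-01  1.233e-01 -6.800e-03]
 [ 1.233e-01 -9.924e-01 -2.000e-04]
 [-6.700e-03 -6.000e-04 -1.000e+00]]
[312.77643815 215.85565583]
[310.91399021 236.43657978]
[312.83730153 176.58636044]
```

View pics/w1.png

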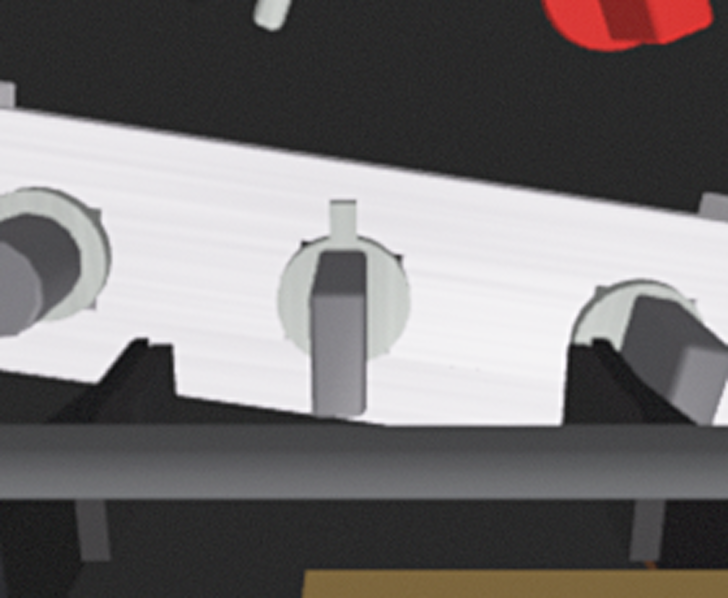

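```bash
python3 -m jog '[[0,-0.5,0,0,0],[0,-0.25,0,0,0],[0,0,1,0,0],[0,0,1,0,0],[0,0,1,0,0],[0,0,1,0,0],[0,0,0.6,0,0],[0,0,0.4,0,0],[0,0,0,0,0],[0,0,0,0,0]]'
```

```text
time: 3.2
ee_pos: [0.5721, -0.2287, 0.0927]
eef_rot: [0.998, 0.062, -0.004, -0.0]
ft_force: [0.1, 0.1, -0.6]
width: 0.0873
```

```bash
python3 -m jog '[[0,0,0,0,0.5],[0,0,0,0,1],[0,0,0,0,1],[0,0,0,0,1],[0,0,0,0,1],[0,0,0,0,1],[0,0,0,0,1],[0,0,0,0,1],[0,0,0,0,1],[0,0,0,0,1]]' 50
```

```text
time: 4.2
ee_pos: [0.5729, -0.2291, 0.0943]
eef_rot: [0.998, 0.062, -0.002, 0.0]
ft_force: [-0.8, 0.1, -0.4]
width: 0.0148
```

```bash
python3 -m jog '[[0,0,-0.8,0,1],[0,0,-1.5,0,1],[0,0,-1.5,0,1],[0,0,-2,0,1],[0,0,-2,0,1],[0,0,-2,0,1],[0,0,-1.5,0,1],[0,0,-0.5,0,1],[0,0,0,0,1],[0,0,0,0,1]]'
python3 - <<'E'
from h import *
st=r.read_state();print(st["joint_positions"].round(2));print(tool(np.array([.534,.165,.2])-st["ee_pos"]))
E
```

```text
time: 5.2
ee_pos: [0.5731, -0.2285, 0.2248]
eef_rot: [0.998, 0.062, -0.001, 0.001]
ft_force: [-0.1, 0.7, -2.8]
width: 0.0137
[ 0.54  0.34 -0.3   1.5   0.11  1.32 -1.22]
[  1.01809949 -39.53047152   2.42693707]
```

```bash
python3 -m jog '[[-0.2,-2,0,0,1],[-0.4,-4,0,0,1],[-0.5,-4.5,0,0,1],[-0.5,-4.5,0,0,1],[-0.5,-4.5,0,0,1],[-0.5,-4.5,0,0,1],[-0.4,-4,0,0,1],[-0.4,-3.5,0,0,1],[-0.3,-2,0,0,1],[0,0,0,0,1]]'
python3 - <<'E'
from h import *
c=snap("wrist","w2");st=r.read_state();print(st["ee_pos"],R.from_quat(st["eef_rot"]).as_matrix().round(4),st["joint_positions"].round(2))
print(pix(c,[.534,.165,.08]))
E
```

```text
time: 6.2
ee_pos: [0.4867, 0.1103, 0.2158]
eef_rot: [0.998, 0.061, -0.008, 0.001]
ft_force: [0.3, -0.9, -3.2]
width: 0.0138
[0.48704994 0.10872153 0.21566254] [[ 9.926e-01  1.206e-01 -1.530e-02]
 [ 1.206e-01 -9.927e-01 -2.600e-03]
 [-1.550e-02  8.000e-04 -9.999e-01]] [ 0.2   0.12 -0.55  1.79  0.06  1.26 -1.81]
[267.63586343 137.60477054]
```

View pics/w2.png

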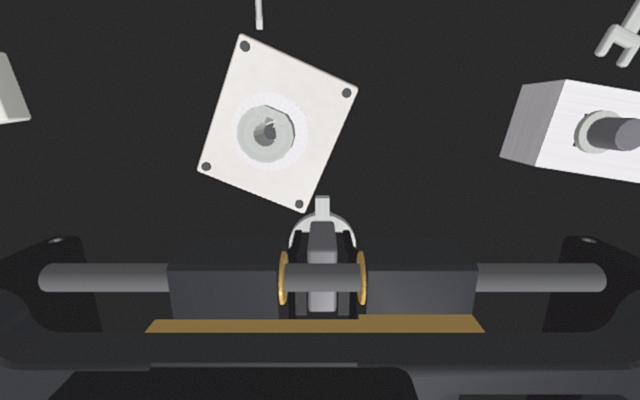

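Run:
```python
from h import *
c=load("w2")
im=c["pixels"][:,:,::-1]
cv2.imwrite("pics/w2z.png",cv2.resize(im[98:168,230:305],None,fx=8,fy=8,interpolation=cv2.INTER_CUBIC))
```

```text
(no output)
```

View pics/w2z.png

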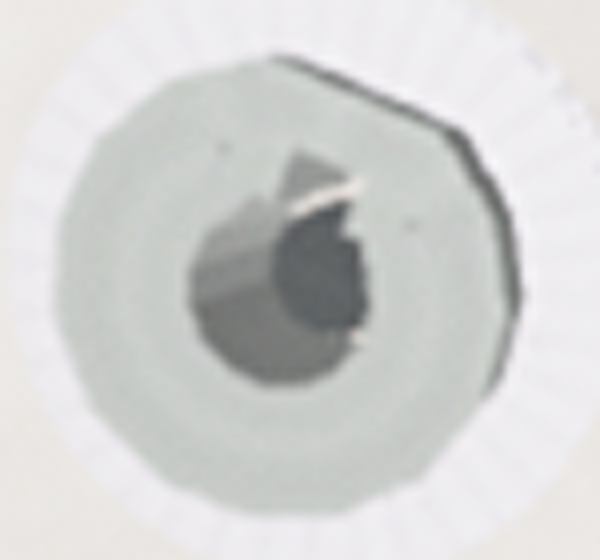

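Run:
```python
from h import *
c=load("w2")
b=world(c,264.5,134.6,.08);k=world(c,270.9,118.3,.08);d=k-b
print(b,k,np.linalg.norm(d),np.degrees(np.arctan2(d[1],d[0])))
t=world(c,322,197,.187);st=r.read_state();Rm=R.from_quat(st["eef_rot"]).as_matrix()
print("tab",t,tool(t-st["ee_pos"]),st["ee_pos"],np.degrees(np.arctan2(Rm[1,0],Rm[0,0])))
z=Rm[:,2];off=z*(st["ee_pos"][2]-.13)
print("move",tool(b-st["ee_pos"]))
```

```text
[0.53628723 0.16796155 0.08      ] [0.55099081 0.16334484 0.08      ] 0.0154113435032196 -17.431533020711715
tab [0.51568345 0.11384648 0.187     ] [ 2.94847618 -0.16560135  2.82062039] [0.48704994 0.10872153 0.21566254] 6.927335639868919
move [ 5.81254629 -5.29740225 13.4733802 ]
```

```bash
python3 -m jog '[[0,0,0,0.1,1],[0,0,0,0.11,1],[0,0,0,0.11,1],[0,0,0,0.1,1],[0,0,0,0,1],[0,0,0,0,1],[0,0,0,0,1],[0,0,0,0,1],[0,0,0,0,1],[0,0,0,0,1]]'
cat > n.py <<'E'
from h import *
st=r.read_state();Rm=R.from_quat(st["eef_rot"]).as_matrix()
print(st["ee_pos"].round(4),"yaw",np.degrees(np.arctan2(Rm[1,0],Rm[0,0])).round(2),"z",Rm[:,2].round(4),"j",st["joint_positions"].round(2),"f",st["ft_force"].round(1),st["torque"].round(2),st["width"])
z=Rm[:,2];x=Rm[:,0];b=np.array([.5363,.168,.08])
tipz=st["ee_pos"]+z*.082; print("tip-bore",(tipz-b).round(4),"tool shift",tool((b-tipz)*[1,1,0]))
E
python3 n.py
```

```text
time: 7.25
ee_pos: [0.4877, 0.0995, 0.212]
eef_rot: [0.987, -0.158, -0.01, 0.005]
ft_force: [0.1, -0.2, -2.4]
width: 0.0132
[0.4877 0.0995 0.212 ] yaw -18.13 z [-0.021  -0.0058 -0.9998] j [ 0.18  0.12 -0.51  1.8   0.06  1.26 -2.23] f [ 0.1 -0.2 -2.4] [ 0.09 -0.    0.02] 0.013196036788224043
tip-bore [-0.0504 -0.0689  0.05  ] tool shift [ 2.64131984 -8.11766001 -0.14617365]
```

```bash
python3 -m jog '[[0.4,-1.2,0,0,1],[0.5,-1.6,0,0,1],[0.5,-1.6,0,0,1],[0.5,-1.6,0,0,1],[0.4,-1.2,0,0,1],[0.2,-0.7,0,0,1],[0,0,0,0,1],[0,0,0,0,1],[0,0,0,0,1],[0,0,0,0,1]]'; python3 n.py
```

```text
time: 8.25
ee_pos: [0.5392, 0.1718, 0.2103]
eef_rot: [0.988, -0.157, -0.01, 0.004]
ft_force: [0.1, 0.5, -3.5]
width: 0.0138
[0.5392 0.1718 0.2103] yaw -18.09 z [-0.0207 -0.0054 -0.9998] j [ 0.07  0.29 -0.54  1.63  0.15  1.29 -2.39] f [ 0.1  0.5 -3.5] [ 0.04 -0.04 -0.01] 0.013752735087148674
tip-bore [0.0012 0.0034 0.0483] tool shift [-0.01318141  0.35679696  0.0043702 ]
```

```bash
python3 -m jog '[[0,0.25,0,0,1],[0,0.15,0,0,1],[0,0,1,0,1],[0,0,1,0,1],[0,0,1,0,1],[0,0,0.8,0,1],[0,0,0,0,1],[0,0,0,0,1],[0,0,0,0,1],[0,0,0,0,1]]'
python3 - <<'E'
from h import *
exec(open("n.py").read())
c=snap("wrist","w3")["pixels"][:,:,::-1]; s=snap("side","s3"); u,v=pix(s,[.536,.167,.1]).astype(int)
a=cv2.resize(s["pixels"][v-35:v+40,u-40:u+40,::-1],None,fx=7,fy=7,interpolation=cv2.INTER_CUBIC)
b=cv2.resize(c[90:290,200:440],(240,200))
o=np.zeros((525,800,3),np.uint8);o[:,:560]=a;o[:200,560:]=b;cv2.imwrite("pics/s3.png",o);print(u,v)
E
```

```text
time: 9.25
ee_pos: [0.5364, 0.166, 0.1683]
eef_rot: [0.987, -0.158, -0.01, 0.005]
ft_force: [0.7, 0.3, -2.9]
width: 0.0137
[0.5364 0.166  0.1683] yaw -18.18 z [-0.0217 -0.0064 -0.9997] j [ 0.07  0.31 -0.53  1.69  0.16  1.21 -2.39] f [ 0.7  0.3 -2.9] [ 0.06 -0.02  0.06] 0.013652178792296677
tip-bore [-0.0017 -0.0026  0.0064] tool shift [ 0.07849556 -0.29620513 -0.00526724]
287 163
```

View pics/s3.png

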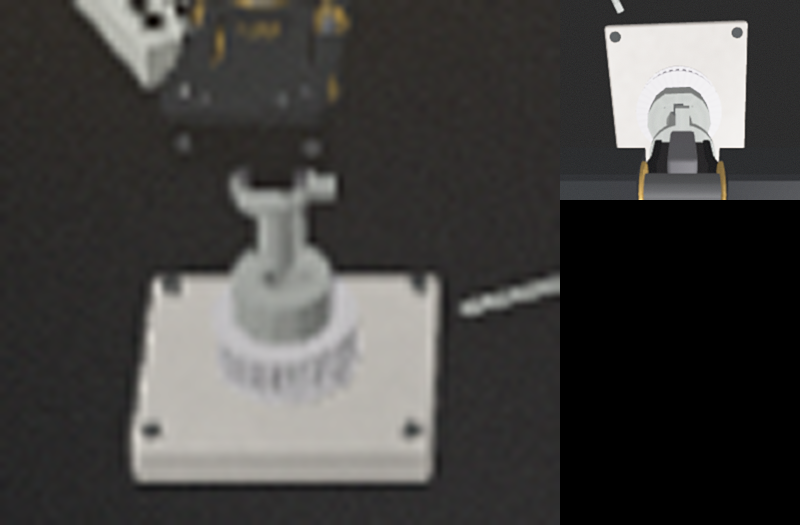

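```bash
python3 -m jog '[[0.08,-0.2,0,0,1],[0,0,0,0,1],[0,0,0.3,0,1],[0,0,0.3,0,1],[0,0,0.3,0,1],[0,0,0.3,0,1],[0,0,0.3,0,1],[0,0,0,0,1],[0,0,0,0,1],[0,0,0,0,1]]'; python3 n.py
```

```text
time: 10.35
ee_pos: [0.5377, 0.1676, 0.1522]
eef_rot: [0.987, -0.158, -0.01, 0.005]
ft_force: [-0.4, -0.1, -3.1]
width: 0.0132
[0.5377 0.1676 0.1522] yaw -18.19 z [-0.0213 -0.0064 -0.9998] j [ 0.06  0.33 -0.53  1.7   0.18  1.18 -2.4 ] f [-0.4 -0.1 -3.1] [ 0.03 -0.03 -0.03] 0.013179078962604592
tip-bore [-0.0003 -0.0009 -0.0098] tool shift [ 0.00360323 -0.09819848 -0.00131068]
```

```bash
python3 -m jog '[[0,0,0.2,0,1],[0,0,0.2,0,1],[0,0,0.2,0,1],[0,0,0.2,0,1],[0,0,0.2,0,1],[0,0,0.2,0,1],[0,0,0.2,0,1],[0,0,0,0,1],[0,0,0,0,1],[0,0,0,0,1]]'; python3 n.py
```

```text
time: 11.35
ee_pos: [0.5375, 0.1676, 0.1371]
eef_rot: [0.987, -0.158, -0.01, 0.005]
ft_force: [0.1, -0.0, -3.0]
width: 0.0139
[0.5375 0.1676 0.1371] yaw -18.18 z [-0.0209 -0.0063 -0.9998] j [ 0.06  0.35 -0.53  1.72  0.18  1.15 -2.41] f [ 0.1 -0.  -3. ] [ 0.04 -0.03 -0.01] 0.01391906267211854
tip-bore [-0.0005 -0.0009 -0.0249] tool shift [ 0.01896902 -0.10577688 -0.00166093]
```

```bash
python3 -m jog '[[0,0,0.2,0,1],[0,0,0.2,0,1],[0,0,0.2,0,1],[0,0,0.2,0,1],[0,0,0.2,0,1],[0,0,0.2,0,1],[0,0,0.2,0,1],[0,0,0,0,1],[0,0,0,0,1],[0,0,0,0,1]]'; python3 n.py
```

```text
time: 12.35
ee_pos: [0.5374, 0.1676, 0.1223]
eef_rot: [0.987, -0.158, -0.01, 0.005]
ft_force: [-0.5, 0.2, -2.5]
width: 0.0144
[0.5374 0.1676 0.1223] yaw -18.19 z [-0.0204 -0.0062 -0.9998] j [ 0.06  0.36 -0.52  1.73  0.19  1.12 -2.42] f [-0.5  0.2 -2.5] [0.03 0.07 0.02] 0.01444376833066811
tip-bore [-0.0006 -0.0009 -0.0397] tool shift [ 0.02389625 -0.10742642 -0.00173007]
```

```bash
python3 -m jog '[[0,0,0.2,0,1],[0,0,0.2,0,1],[0,0,0.2,0,1],[0,0,0.2,0,1],[0,0,0.15,0,1],[0,0,0,0,1],[0,0,0,0,1],[0,0,0,0,1],[0,0,0,0,1],[0,0,0,0,1]]' 60; python3 n.py
```

```text
time: 13.35
ee_pos: [0.5376, 0.1677, 0.1156]
eef_rot: [0.987, -0.158, -0.009, 0.005]
ft_force: [-2.5, -1.1, 5.8]
width: 0.0139
[0.5376 0.1677 0.1156] yaw -18.2 z [-0.0186 -0.0072 -0.9998] j [ 0.05  0.37 -0.52  1.74  0.2   1.11 -2.42] f [-2.5 -1.1  5.8] [-0.33  0.95  0.01] 0.013855813109029712
tip-bore [-0.0002 -0.0009 -0.0464] tool shift [-0.00746046 -0.08929416 -0.00101253]
```

```bash
python3 -m jog '[[0,0,0.2,0,1],[0,0,0.2,0,1],[0,0,0.2,0,1],[0,0,0.2,0,1],[0,0,0.25,0,1],[0,0,0.25,0,1],[0,0,0.25,0,1],[0,0,0.25,0,1],[0,0,0.25,0,1],[0,0,0.25,0,1]]' 60; python3 n.py
```

```text
time: 14.35
ee_pos: [0.5376, 0.1679, 0.1124]
eef_rot: [0.987, -0.159, -0.005, 0.008]
ft_force: [-13.7, -6.3, 28.8]
width: 0.0138
[0.5376 0.1679 0.1124] yaw -18.28 z [-0.0134 -0.0144 -0.9998] j [ 0.05  0.37 -0.52  1.74  0.21  1.1  -2.43] f [-13.7  -6.3  28.8] [-0.99  3.42 -0.07] 0.013764014195397975
tip-bore [ 0.0002 -0.0013 -0.0496] tool shift [-0.05791696 -0.11269708 -0.00153786]
```

Run:
```python
from h import *
s=snap("side","s4"); u,v=287,170
cv2.imwrite("pics/s4.png",cv2.resize(s["pixels"][v-35:v+40,u-40:u+40,::-1],None,fx=7,fy=7,interpolation=cv2.INTER_CUBIC))
exec(open("n.py").read())
```

```text
[0.5376 0.1679 0.1125] yaw -18.28 z [-0.0134 -0.0144 -0.9998] j [ 0.05  0.37 -0.52  1.74  0.21  1.1  -2.43] f [-12.4  -5.1  29.1] [-1.08  3.34  0.  ] 0.013315752685187626
tip-bore [ 0.0002 -0.0013 -0.0495] tool shift [-0.05941106 -0.1128445  -0.00153484]
```

View pics/s4.png

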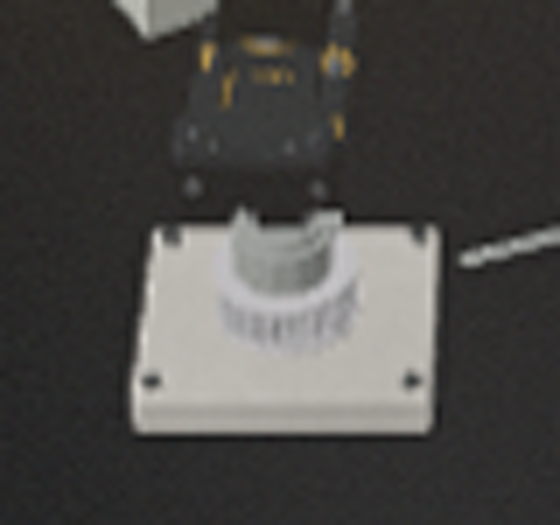

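Run:
```python
from h import *
a=load("s3");b=load("s4")
pts=lambda z:[.5363+.03*np.cos(-.317),.167+.03*np.sin(-.317),z]
for z in (.136,.139,.083,.086,.090):print(z,pix(a,pts(z)))
o=np.zeros((560,800,3),np.uint8)
for i,c in enumerate((a,b)):
    im=c["pixels"][145:185,275:303,::-1]; o[:,i*400:i*400+392]=cv2.resize(im,None,fx=14,fy=14,interpolation=cv2.INTER_CUBIC)
cv2.imwrite("pics/cmp.png",o)
```

```text
0.136 [295.1978342  155.20035013]
0.139 [295.15197621 154.513076  ]
0.083 [295.98938439 167.0633217 ]
0.086 [295.94549961 166.40561991]
0.09 [295.88681808 165.52615927]
```

View pics/cmp.png

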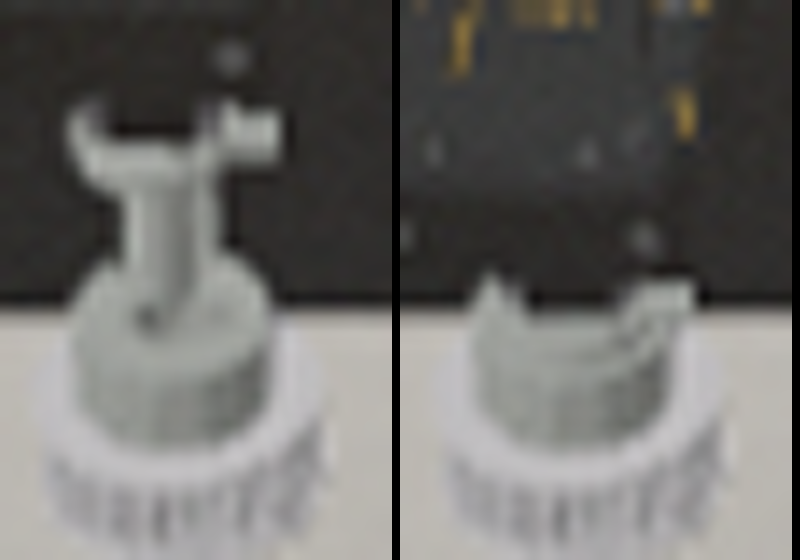

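```bash
python3 -c "
from bench import r
print(r.close_job()); s=r.read_state(); print(s['time'],s['ee_pos'],s['ft_force'],s['width'])"
```

```text
the job is handed in; nothing more can be done
None
the job is handed in; nothing more can be done
```

The keyed shaft is in the pulley hub with its key in the keyway and its collar down on the hub face. The arm is still gripping it and pressing down. I handed the job in at about 14.5 s of the 48 s, and no verdict was reported.

- **Grasp and fit:** I took it from the rack's middle hole, turned it to the keyway angle I measured (about -17°; tool at -18.2°), and the key went in on the first try.
- **Seating:** The tool height puts the collar within about 0.5 mm of flush. The side camera shows it down on the hub and agrees to about 1.5 mm. I had no direct reading of the sprung seat.
- **Hold:** The wrist force is about 29 N upward, well above the seat's 12 N, as expected against a hard stop. The tool is tilted about 0.02 rad and the jaws read 13.3 to 13.9 mm on the 14 mm grip, set to 60 N.
- **Less clean:** There is also a sideways force of 13 to 15 N and a moment of about 3.4 N m, probably because pressing straightened the tool's slight tilt. My bore position estimate also still disagrees with the tool by about 1.3 mm.
- **Not checked:** I never saw signs of contact with the other two shafts or the bystanders, but I took no final picture of the rack.

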